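# Release the dosing key that was left latched

### The arm

A 6-joint arm with a two-finger parallel gripper is mounted at the origin on the work surface. World frame = base frame: x ahead of the robot, y to its left, z up, the work surface at z = 0. Lengths are in m, angles in degrees, forces in N, time in s.
With the tool pointing down it reaches from about 0.425 to 0.925 m from the base axis. Payload 12.5 kg.
Tool frame: the origin (TCP) lies midway between the tips of the shut fingers; the grasp point (between the pads) lies 19 mm behind it; z points along the fingers, y is the direction in which the jaws open and shut (so a half turn about z gives the same grasp; the last joint's range is limited). The gripper opens to 85 mm and grips with 20 to 120 N. Pads are 22 mm wide; open, the fingers measure 114 mm over their backs; the gripper's body (76 mm by 85 mm) begins 54 mm behind the grasp point. The pads swing forward as they close: fully open they stand 13 mm farther back than shut.
Start: joints at [-70.795, 28.126, 89.318, -0, 62.55, -6.05], TCP at [0.267, -0.565, 0.231] pointing down, gripper open.
Joint ranges: [-177.58, 177.58], [-47.91, 125.51], [2.72, 160], [-65.01, 245.01], [3.68, 167.84], [-153.87, 153.87]. Speed limits (degrees/s): [127.2, 127.2, 159.86, 180, 180, 180].

### API

Orientations are given as [roll, pitch, yaw] about the fixed x, y, z axes, in that order (R = Rz(yaw) Ry(pitch) Rx(roll)).
In Python, from bench import ctrl, cams, ticket gives the robot as it stands.
- The arm moves only by the tool send_rows, never from a script. Its argument "series" is one flat list of numbers, 4 for each row, row after row: the shift along the tool's x, y, z in units of 60 mm (1.0 is 60 mm), then the turn about the tool's z in units of 8 degrees (1.0 is 8 degrees). In form: [dx, dy, dz, roll, dx, dy, dz, roll, ...]. A call has 1 to 20 rows; each row shifts and turns the commanded pose from where the row before left it, along the tool's axes as they then stand; what a row does not reach is not made up. A row lasts 1/8 s, in which the tool goes at most 62.5 mm and 10.7 degrees, less where a joint would pass 70% of its speed; a pose out of reach is approached as far as the arm can. A call is refused whole if a number of a shift passes 1 or a number of a turn 1, either way. A call with a gripper value outside its range is refused whole. "gripper" is the closure, from -1 (fully open) to 1 (shut), so that 0 is half open, set as the call begins (left out, the last holds). The fingers move at their own pace and stop on an object; "grip_force" is the grip in N (left out, the last holds). Time passes only in rows, so rows that do not move let the fingers close. It gives the time, the measured TCP pose, the force and the opening at its end, in the units of the state.
- ctrl.get_state(): the state, without advancing time (a new reading comes with each control period).
- cams.snapshot(name): name is "side" or "top"; returns a dict with "frame" (480x640x3 uint8, red, green, blue), "range_z" (480x640 float32, m along the optical axis (not along the pixel's ray), 0 where there is no reading), "fov_y" (degrees; the focal length in pixels is half the picture's height over the tangent of half this angle, whatever the lens; pixels are square), "cx", "cy" (the principal point, pixels), "world_from_camera" (4x4, takes a point from camera to world coordinates). Camera axes: x right, y up, looking along -z (the intrinsics and any distortion apply to the point x, -y, -z); pixel columns grow to the right and rows downward; lengths in m; the calibration is good to about 2 mm. A picture is of the moment at which its call begins.
- ticket.close_job(): hands the job in, once; it reports no verdict.
The state is a dict: "clock": time; "joint_positions": joint angles; "joint_vel": joint speeds; "joint_torque": joint torques, N m; "position": TCP position; "eef_rot": TCP orientation; "force": force on the tool from outside, world axes, zero at the start; "ft_torque": the same for the moment, N m; "finger_gap": opening from 0.0 (shut) to 1.0 (fully open).
Only numpy, scipy, OpenCV 4.12 (cv2) and the standard library are available. Lean on these libraries where they do the work, as an engineer would, in place of code of your own. Each camera call takes 0.05 s, during which the arm holds its last target.

### The job

The dosing unit is switched off, so no lamp tells which one of its four latching keys was left down. Run along the row from left to right with closed fingertips, giving each key a light tap to feel which it is, and then press that key so that it clicks and comes up again. Never click any of the other three, leave everything standing around where it is, and finish clear of everything.

Things in the scene. Friction and masses are not known exactly. Their poses are not given: they have to be found in the camera images.
- dosing_unit: Fixed off-white dosing unit, 200 mm deep (x) by 380 mm wide (y). Origin: centre of its underside, on the cart; its x points away from the operator, y to the operator's left. The flat deck, 70 mm up, holds four identical grey keys in a row along y. The bay at the left end holds four fixed bottles, tops 144 mm up, their nearest sides 65 mm (y) left of the centre of the key at place 1.
- place_1 (a point): Leftmost key place (largest y in the unit). Fixed point on the unit, with its axes: centre of a key's top face when UP, 82 mm above the cart and 12 mm above the deck; a latched key's top is 3 mm lower. Caps are 32 mm (x) by 26 mm (y), 48 mm centre to centre, 22 mm apart. A tap counts when the fingertips rest on the key, within 22 mm of this point seen from above, with over 0.3 N, and not on the unit's deck.
- place_2 (a point): Second key place from the left, as place_1 but 48 mm to the right (-y of the unit). Which of the keys a to d sits at which place changes at every start.
- place_3 (a point): Third key place from the left, as place_1 but 96 mm to the right.
- place_4 (a point): Rightmost key place, as place_1 but 144 mm to the right.
- key_a (a joint): Travel of one of the four keys, straight down, m: 0 up, 0.003 latched, 0.006 bottom (firm stop). Its place is not told. All four alike: an UP key gives from 1.6 N on (0.6 N more per mm) and clicks at the bottom, at about 5 N; then let go, it stays latched; let go sooner, it springs up.
- key_b (a joint): Travel of another key, as key_a; its place is not told. A LATCHED key of the four stands firm up to 3.4 N, then gives, and clicks at the bottom (3 mm below where it stood) at about 5 N; then let go, it springs up to 0; let go sooner, it returns to 0.003.
- key_c (a joint): Travel of another key, as key_a; its place is not told.
- key_d (a joint): Travel of another key, as key_a; its place is not told.
- mount: Loose bystander: dark brown resin specimen mount with a steel face, a disc 32 mm across and 22 mm high, standing on the deck behind the keys, its axis 60 mm or more beyond (+x of the unit) the line of the key centres. Origin: centre of its underside.
- wash_bottle: Loose bystander: white wash bottle, 60 mm across, 135 mm high, on the cart to the right of the unit, its axis at least 108 mm from the centre of the key at place 4. Origin: centre of its underside.
- paste_jar: Loose bystander: white jar with a black lid, 60 mm across, 46 mm high, on the cart to the right of the unit. Origin: centre of its underside.

How it is judged (in metres and radians):
On the way, in this order (a step that is already met when the one before it is completed fails the run):
1. the key at place 1 from the left is tapped (horizontal distance between the grasp point and place_1 below 0.022 m and contact force between the fingers and anything else above 0.3 N and contact force between the fingers and dosing_unit below 0.1 N).
2. the key at place 2 from the left is tapped (horizontal distance between the grasp point and place_2 below 0.022 m and contact force between the fingers and anything else above 0.3 N and contact force between the fingers and dosing_unit below 0.1 N).
3. the key at place 3 from the left is tapped (horizontal distance between the grasp point and place_3 below 0.022 m and contact force between the fingers and anything else above 0.3 N and contact force between the fingers and dosing_unit below 0.1 N).
4. the key at place 4 from the left is tapped (horizontal distance between the grasp point and place_4 below 0.022 m and contact force between the fingers and anything else above 0.3 N and contact force between the fingers and dosing_unit below 0.1 N).
5. then the key that was latched is pressed to the bottom of its stroke (value of joint key_c above 0.0054 m).
At the end, for the whole second after the job is handed in: All four keys are up (within 1 mm of the top of their stroke) and stay up (value of joint each of key_c, key_a, key_b, key_d below 0.001 m); the robot touches nothing.
It fails at once if one of the three keys that were up is pressed to the bottom of its stroke, where it clicks (value of joint any of key_a, key_b, key_d above 0.0054 m).
It fails at once if the mount is shifted by more than 15 mm or picked up (distance of mount from where it was at the start of the episode above 0.015 m).
It fails at once if the wash bottle is shifted by more than 15 mm or picked up (distance of wash_bottle from where it was at the start of the episode above 0.015 m).
It fails at once if the paste jar is shifted by more than 15 mm or picked up (distance of paste_jar from where it was at the start of the episode above 0.015 m).
It also fails if it takes over 48 s, if anything falls off the work surface, if the arm or the gripper's body presses on something with over 40 N, if the wrist force passes 120 N, or if a joint passes its speed limit or range.

## Working session

There is one attempt and no reset: what is moved stays moved. The work goes in short steps, Python scripts to look and compute and a tool call to move; the robot and the scene stay as the last step left them, time stands still between calls to the robot, and variables do not carry over. Pictures are saved under pics/ and viewed, and the job is handed in when it is done.

Besides the shell and the picture viewer there is one more tool, called as name(argument=value, ...), one argument or row to a line, values as JSON. send_rows: Moves the arm, as the interface text tells. Its arguments: {"type":"object","properties":{"series":{"type":"array","items":{"type":"number"}},"gripper":{"type":"number"},"grip_force":{"type":"number"}},"required":["series"]}

```bash
ls; mkdir -p pics; python3 - <<'E'
from bench import ctrl,cams
import cv2,numpy as np,pickle
print(ctrl.get_state())
for n in("side","top"):
    s=cams.snapshot(n)
    cv2.imwrite(f"pics/{n}0.png",s["frame"][:,:,::-1])
    pickle.dump(s,open(f"{n}0.pkl","wb"))
    print(n,{k:v for k,v in s.items() if k not in("frame","range_z")})
E
```

```text
pics
{'clock': 0.0, 'joint_positions': array([-7.07928122e+01,  2.81618590e+01,  8.93515144e+01, -2.80634760e-04,
        6.25492613e+01, -6.05079045e+00]), 'joint_vel': array([-0.09395601,  0.03542789,  0.04696812,  0.16894595,  0.0054925 ,
       -0.13981639]), 'joint_torque': array([-5.15420470e-04, -6.18454027e+01, -2.61590141e+01, -1.07227304e-04,
        4.03956175e-03,  2.97404802e-05]), 'position': array([ 0.26662131, -0.56501331,  0.23074421]), 'eef_rot': array([-1.79937688e+02, -6.35482258e-03,  2.52581043e+01]), 'force': array([ 1.01071452, -0.22185358, -0.30792965]), 'ft_torque': array([ 0.0243542 , -0.02812418,  0.00274818]), 'finger_gap': 1.0056389443481222}
side {'fov_y': 48.417327142511795, 'cx': 321.73383028158173, 'cy': 235.67001365664728, 'world_from_camera': array([[-0.92632005,  0.26167305, -0.27103207,  0.37832967],
       [-0.37673361, -0.64667472,  0.66323721,  0.46763472],
       [-0.00171828,  0.71647682,  0.69760879,  0.65731034],
       [ 0.        ,  0.        ,  0.        ,  1.        ]])}
top {'fov_y': 44.098337518036665, 'cx': 318.88545161260646, 'cy': 235.5821315288086, 'world_from_camera': array([[ 0.00483761,  0.99946988, -0.03219547,  0.54443207],
       [-0.99994686,  0.0045418 , -0.00925473, -0.09409442],
       [-0.0091036 ,  0.03223853,  0.99943874,  0.81136676],
       [ 0.        ,  0.        ,  0.        ,  1.        ]])}
```

View pics/top0.png

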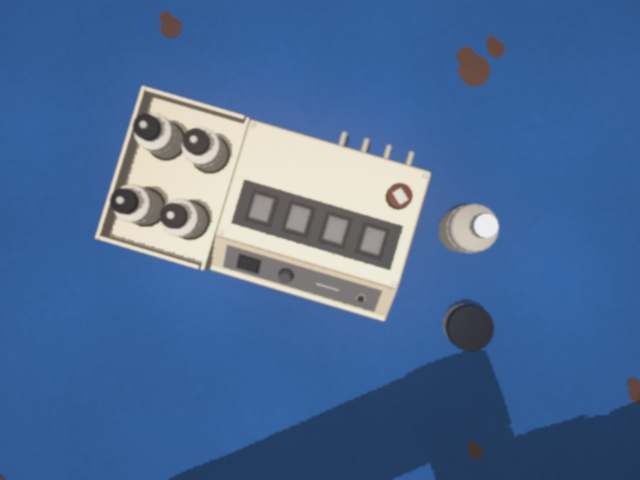

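View pics/side0.png

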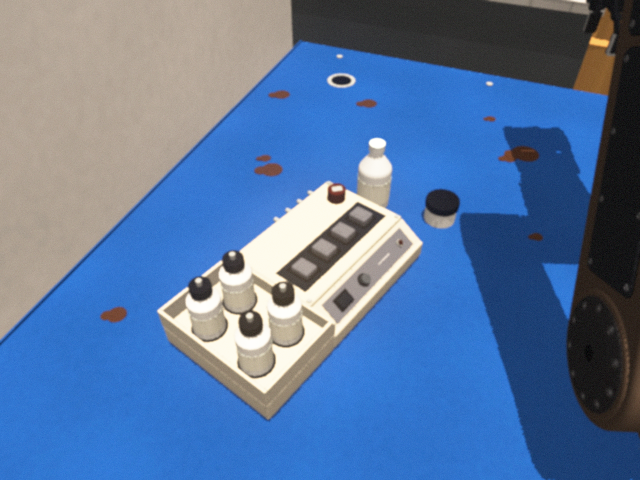

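```bash
cat > h.py <<'E'
import numpy as np,pickle,cv2
def load(n): return pickle.load(open(n+".pkl","rb"))
def world(s,u,v,d):
    f=240/np.tan(np.radians(s["fov_y"]/2))
    p=np.stack([(u-s["cx"])/f*d,-(v-s["cy"])/f*d,-d,np.ones_like(d)],-1)
    return (p@s["world_from_camera"].T)[...,:3]
def cloud(s):
    v,u=np.mgrid[:480,:640].astype(float)
    return world(s,u,v,s["range_z"].astype(float))
def onplane(s,u,v,z):
    a=world(s,float(u),float(v),np.float64(1.));o=s["world_from_camera"][:3,3]
    return o+(a-o)*(z-o[2])/(a[2]-o[2])
E
python3 - <<'E'
from h import *
for n in("top0","side0"):
    s=load(n);W=cloud(s);g=cv2.cvtColor(s["frame"],cv2.COLOR_RGB2GRAY)
    hsv=cv2.cvtColor(s["frame"],cv2.COLOR_RGB2HSV)
    c4=[(262,208),(299,218),(336,230),(373,240)] if n=="top0" else [(304,268),(325,249),(344,232),(361,215)]
    print(n)
    pts=[]
    for (u,v) in c4:
        t=(int(g[v,u])+ 80)//2
        m=(g>t).astype(np.uint8)
        # local dark ring: flood component
        k,l,st,ce=cv2.connectedComponentsWithStats(m,connectivity=4)
        i=l[v,u];p=W[l==i]
        q=onplane(s,*ce[i],.082)
        print(g[v,u],t,st[i],ce[i].round(1),p.mean(0).round(4),np.median(p[:,2]).round(4),q.round(4)); pts.append(q)
    pts=np.array(pts);print(np.linalg.norm(np.diff(pts,axis=0),axis=1),np.degrees(np.arctan2(*(pts[0]-pts[3])[[1,0]])))
E
```

```text
top0
152 116 [249 195  24  27 452] [260.8 207.7] [ 0.6019 -0.0159  0.0856] 0.0791 [ 0.6021 -0.0155  0.082 ]
155 117 [286 205  24  27 456] [297.6 218.3] [ 0.5891 -0.0611  0.0821] 0.082 [ 0.5891 -0.061   0.082 ]
155 117 [323 216  25  27 458] [335.  229.3] [ 0.5756 -0.107   0.0853] 0.082 [ 0.5757 -0.1071  0.082 ]
155 117 [361 227  24  27 455] [372.3 240.4] [ 0.5622 -0.1527  0.087 ] 0.0822 [ 0.5623 -0.1531  0.082 ]
[0.04741091 0.04794218 0.04793589] 73.88772687631516
side0
169 124 [292 258  24  18 261] [303.8 266.3] [ 0.603  -0.0121  0.0797] 0.0776 [ 0.602  -0.0101  0.082 ]
170 125 [313 239  23  17 234] [323.9 246.7] [ 0.5904 -0.06    0.0805] 0.0805 [ 0.5898 -0.0585  0.082 ]
164 122 [332 222  23  16 216] [342.8 229.6] [ 0.5743 -0.0981  0.0883] 0.0803 [ 0.5764 -0.1043  0.082 ]
168 124 [350 207  22  14 188] [360.4 213.6] [ 0.5628 -0.1484  0.0835] 0.0805 [ 0.5633 -0.1499  0.082 ]
[0.04993671 0.04774211 0.0474258 ] 74.52499989143956
```

The top picture shows the keys at (261,208), (298,218), (335,229) and (372,240) px. Bottles are at the left, the mount is at (399,196), the wash bottle at (470,228) and the jar at (468,326). Key spacing measures 47.4–47.9 mm and the tops 82 mm, which fits. Place 1 reads 79 mm, so it may be the latched one. Next I move above place 1 with the fingers shut.

send_rows(
  series=[0.64,-0.423,0,0,0.64,-0.423,0,0,0.64,-0.423,0,0,0.64,-0.423,0,0,0.64,-0.423,0,0,0.64,-0.423,0,0,0.64,-0.423,0,0,0.64,-0.423,0,0,0.64,-0.423,0,0,0.64,-0.423,0,0,0.64,-0.423,0,0,0.64,-0.423,0,0,0.64,-0.423,0,0,0.64,-0.423,0,0,0,0,0,-1,0,0,0,-1,0,0,0,-1,0,0,0,-1,0,0,0,-1,0,0,0,-1],
  gripper=1,
  grip_force=20,
)

```text
clock: 2.6
position: [0.6011, -0.0145, 0.2309]
eef_rot: [-180.0, 0.0, 73.5]
force: [-0.8, 0.8, 0.0]
finger_gap: 0.002
```

```bash
python3 - <<'E'
from bench import ctrl,cams
import cv2,numpy as np,pickle
from h import *
for n in("side","top"):
    s=cams.snapshot(n)
    cv2.imwrite(f"pics/{n}1.png",s["frame"][:,:,::-1])
    pickle.dump(s,open(f"{n}1.pkl","wb"))
    st=ctrl.get_state();print({k:np.round(v,4) for k,v in st.items() if k in("clock","joint_positions","position","eef_rot","force","finger_gap")})
yaw=np.radians(st["eef_rot"][2]);d=np.array([.602,-.014])-st["position"][:2]
x=np.array([np.cos(yaw),np.sin(yaw)]);y=np.array([np.sin(yaw),-np.cos(yaw)])
print("units dx dy",d@x/.06,d@y/.06)
E
```

```text
{'clock': np.float64(2.65), 'joint_positions': array([-7.67320e+00,  2.62235e+01,  9.27746e+01, -7.60000e-03,
        6.10399e+01,  8.43950e+00]), 'position': array([ 0.6011, -0.0145,  0.231 ]), 'eef_rot': array([-1.799634e+02,  1.220000e-02,  7.389100e+01]), 'force': array([0.4487, 0.122 , 0.2647]), 'finger_gap': np.float64(0.0004)}
{'clock': np.float64(2.7), 'joint_positions': array([-7.67330e+00,  2.62226e+01,  9.27726e+01, -4.10000e-03,
        6.10386e+01,  8.98180e+00]), 'position': array([ 0.6012, -0.0145,  0.231 ]), 'eef_rot': array([-1.799672e+02,  8.800000e-03,  7.334690e+01]), 'force': array([ 0.201 ,  0.0691, -0.2264]), 'finger_gap': np.float64(-0.0023)}
units dx dy 0.012204868731307794 0.010768458348090332
```

View pics/side1.png

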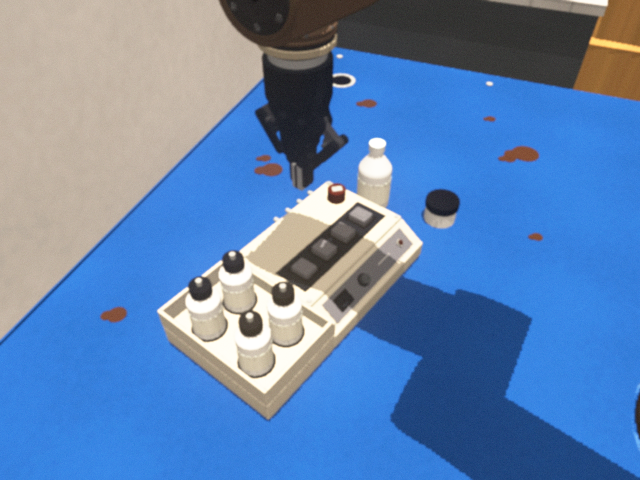

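send_rows(
  series=[0.01,0.01,0.38,0,0,0,0.38,0,0,0,0.38,0,0,0,0.38,0,0,0,0.38,0,0,0,0.34,0,0,0,0,0,0,0,0,0],
)

```text
clock: 3.7
position: [0.6024, -0.0142, 0.0975]
eef_rot: [180.0, -0.0, 73.2]
force: [-0.7, -0.4, 0.1]
finger_gap: 0.004
```

```bash
python3 - <<'E'
from bench import ctrl,cams
import cv2,numpy as np
for n in("side","top"):
    s=cams.snapshot(n)
    cv2.imwrite(f"pics/{n}2.png",s["frame"][:,:,::-1])
    st=ctrl.get_state();print({k:np.round(v,4) for k,v in st.items() if k in("clock","position","eef_rot","force","finger_gap")})
E
```

```text
{'clock': np.float64(3.75), 'position': array([ 0.6025, -0.0142,  0.0978]), 'eef_rot': array([ 1.799283e+02, -6.100000e-03,  7.319530e+01]), 'force': array([ 0.0267, -0.7321,  0.0701]), 'finger_gap': np.float64(-0.0007)}
{'clock': np.float64(3.8), 'position': array([ 0.6025, -0.0142,  0.0978]), 'eef_rot': array([ 1.799185e+02, -8.600000e-03,  7.320930e+01]), 'force': array([ 0.6053, -0.1798, -0.384 ]), 'finger_gap': np.float64(0.0043)}
```

View pics/side2.png

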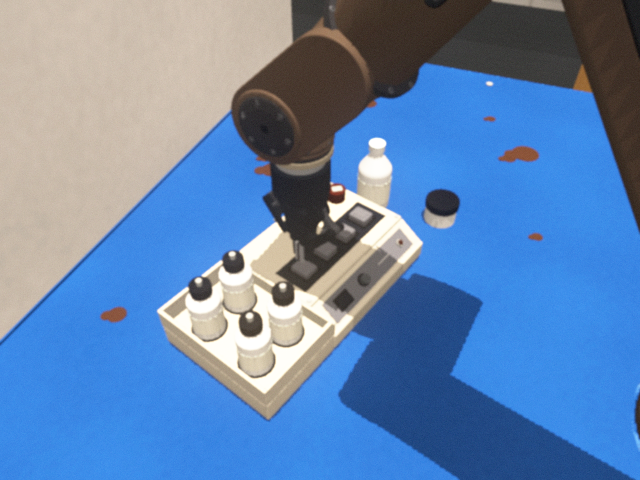

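The side picture shows the shut fingertips at about (300,262) px, right above key 1. Now I descend slowly.

send_rows(
  series=[0,0,0.12,0,0,0,0.1,0,0,0,0,0,0,0,0,0],
)

```text
clock: 4.3
position: [0.6021, -0.0142, 0.0837]
eef_rot: [-180.0, 0.0, 73.3]
force: [1.3, -0.1, -0.5]
finger_gap: 0.003
```

send_rows(
  series=[0,0,0.025,0,0,0,0,0],
)

```text
clock: 4.55
position: [0.602, -0.0141, 0.0822]
eef_rot: [180.0, 0.0, 73.3]
force: [0.5, 0.3, -0.0]
finger_gap: -0.004
```

send_rows(
  series=[0,0,0.02,0,0,0,0,0],
)

```text
clock: 4.8
position: [0.602, -0.0141, 0.0809]
eef_rot: [-180.0, 0.0, 73.3]
force: [-0.6, 0.2, -0.3]
finger_gap: 0.002
```

send_rows(
  series=[0,0,0.015,0,0,0,0,0],
)

```text
clock: 5.05
position: [0.602, -0.0141, 0.08]
eef_rot: [-180.0, 0.0, 73.3]
force: [0.7, -0.0, 0.2]
finger_gap: -0.001
```

send_rows(
  series=[0,0,0.015,0,0,0,0,0],
)

```text
clock: 5.3
position: [0.602, -0.0141, 0.0791]
eef_rot: [-180.0, 0.0, 73.3]
force: [-0.5, 0.1, 0.2]
finger_gap: 0.001
```

send_rows(
  series=[0,0,0.008,0,0,0,0,0],
)

```text
clock: 5.55
position: [0.6021, -0.0142, 0.0789]
eef_rot: [180.0, 0.0, 73.3]
force: [0.3, 0.4, 2.8]
finger_gap: -0.002
```

```bash
cat > rd.py <<'E'
from bench import ctrl,cams
import numpy as np
F=[];Z=[]
for i in range(4):
    cams.snapshot("top");st=ctrl.get_state();F.append(st["force"][2]);Z.append(st["position"][2])
print(st["clock"],st["position"].round(4),"Fz",np.round(F,2),"mean",round(np.mean(F),2),"z",round(np.mean(Z),5))
E
python3 rd.py
```

```text
5.75 [ 0.6021 -0.0142  0.0788] Fz [1.88 1.73 3.09 2.62] mean 2.33 z 0.07883
```

Key 1 stands firm at z = 0.0789 with about 2.5 N, so it looks latched. Next is place 2.

send_rows(
  series=[0,0,-0.25,0,0,0,0,0,-0.4,0,0,0,-0.4,0,0,0,0,0,0,0,0,0,0.1,0,0,0,0.07,0,0,0,0,0,0,0,0,0],
)

```text
clock: 6.88
position: [0.5883, -0.0598, 0.0834]
eef_rot: [-180.0, 0.0, 73.3]
force: [-0.1, -0.5, 0.2]
finger_gap: 0.003
```

send_rows(
  series=[0,0,0.015,0,0,0,0,0],
)

```text
clock: 7.12
position: [0.5882, -0.0601, 0.0826]
eef_rot: [180.0, 0.0, 73.3]
force: [-0.0, 0.1, -0.8]
finger_gap: 0.0
```

send_rows(
  series=[0,0,0.015,0,0,0,0,0],
)

```text
clock: 7.38
position: [0.5883, -0.0601, 0.0818]
eef_rot: [180.0, 0.0, 73.3]
force: [-0.2, 0.3, 1.8]
finger_gap: -0.001
```

send_rows(
  series=[0,0,0.017,0,0,0,0,0],
)

```text
clock: 7.62
position: [0.5883, -0.0601, 0.0807]
eef_rot: [180.0, 0.0, 73.3]
force: [-1.1, -0.1, 2.8]
finger_gap: 0.005
```

```bash
python3 rd.py
```

```text
7.825 [ 0.5883 -0.0601  0.0807] Fz [1.77 2.16 1.4  3.09] mean 2.1 z 0.08076
```

Key 2 gives: it is 1.2 mm down at about 2.1 N, so it is up. Next is place 3.

send_rows(
  series=[0,0,-0.22,0,0,0,0,0,-0.4,0,0,0,-0.4,0,0,0,0,0,0,0,0,0,0.1,0,0,0,0.07,0,0,0,0.015,0,0,0,0.015,0,0,0,0,0,0,0,0,0],
)

```text
clock: 9.2
position: [0.5745, -0.106, 0.0821]
eef_rot: [180.0, 0.0, 73.3]
force: [-0.3, 0.6, 1.3]
finger_gap: 0.001
```

```bash
python3 rd.py
```

```text
9.4 [ 0.5745 -0.1061  0.082 ] Fz [1.54 1.79 2.08 1.97] mean 1.84 z 0.08203
```

send_rows(
  series=[0,0,0.017,0,0,0,0,0],
)

```text
clock: 9.65
position: [0.5745, -0.1061, 0.0809]
eef_rot: [180.0, 0.0, 73.3]
force: [0.2, 1.2, 2.8]
finger_gap: -0.004
```

```bash
python3 rd.py
```

```text
9.85 [ 0.5745 -0.1061  0.0809] Fz [3.13 2.28 1.53 2.8 ] mean 2.44 z 0.0809
```

send_rows(
  series=[0,0,-0.22,0,0,0,0,0,-0.4,0.01,0,0,-0.4,0,0,0,0,0,0,0,0,0,0.1,0,0,0,0.07,0,0,0,0.015,0,0,0,0.015,0,0,0,0,0,0,0,0,0],
)

```text
clock: 11.22
position: [0.5612, -0.1522, 0.0822]
eef_rot: [180.0, 0.0, 73.3]
force: [-0.5, -0.6, 0.2]
finger_gap: 0.002
```

```bash
python3 rd.py
```

```text
11.425 [ 0.5612 -0.1523  0.0821] Fz [ 0.63 -0.1   1.01  0.27] mean 0.45 z 0.08214
```

send_rows(
  series=[0,0,0.02,0,0,0,0,0],
)

```text
clock: 11.68
position: [0.5612, -0.1523, 0.0809]
eef_rot: [180.0, 0.0, 73.3]
force: [0.4, 0.3, 2.9]
finger_gap: 0.003
```

```bash
python3 rd.py
```

```text
11.875 [ 0.5612 -0.1523  0.0809] Fz [1.31 2.31 2.62 2.38] mean 2.15 z 0.08096
```

Key 4 also gives (up). Key 1 is the latched one, so I go back and press it.

send_rows(
  series=[0,0,-0.22,0,0,0,0,0,0.4,0,0,0,0.4,0,0,0,0.4,0,0,0,0.4,0,0,0,0.4,0,0,0,0.4,-0.01,0,0,0,0,0,0,0,0,0.1,0,0,0,0.1,0,0,0,0.03,0,0,0,0,0,0,0,0,0],
)

```text
clock: 13.62
position: [0.6021, -0.0143, 0.0804]
eef_rot: [180.0, 0.0, 73.2]
force: [-0.7, 0.8, -0.5]
finger_gap: 0.001
```

send_rows(
  series=[0,0,0.03,0,0,0,0.02,0,0,0,0,0,0,0,0,0],
)

```text
clock: 14.12
position: [0.6022, -0.0142, 0.0775]
eef_rot: [180.0, 0.0, 73.3]
force: [0.0, -0.6, 3.7]
finger_gap: -0.003
```

```bash
python3 rd.py
```

```text
14.325 [ 0.6022 -0.0142  0.0774] Fz [3.88 4.49 4.42 4.45] mean 4.31 z 0.07744
```

send_rows(
  series=[0,0,0.015,0,0,0,0.015,0,0,0,0,0,0,0,0,0],
)

```text
clock: 14.82
position: [0.6022, -0.0142, 0.076]
eef_rot: [180.0, -0.0, 73.3]
force: [-2.3, -1.1, 11.0]
finger_gap: -0.0
```

```bash
python3 rd.py
```

```text
15.025 [ 0.6022 -0.0142  0.076 ] Fz [ 9.76 10.82  9.69 10.17] mean 10.11 z 0.07602
```

The key hit its firm stop at 0.076 with 10 N. I lift off to well above it.

send_rows(
  series=[0,0,-0.1,0,0,0,-0.2,0,0,0,-0.4,0,0,0,-0.5,0,0,0,-0.5,0,0,0,-0.5,0,0,0,-0.5,0,0,0,-0.3,0,0,-0.5,0,0,0,-0.5,0,0,0,-0.5,0,0,0,-0.5,0,0,0,-0.4,0,0,0,0,0,0,0,0,0,0],
)

```text
clock: 16.9
position: [0.4648, 0.0273, 0.2558]
eef_rot: [180.0, -0.0, 73.3]
force: [-0.6, -0.3, -0.1]
finger_gap: 0.002
```

```bash
python3 rd.py; python3 - <<'E'
from bench import cams
import cv2,pickle
from h import *
for n in("side","top"):
    s=cams.snapshot(n);cv2.imwrite(f"pics/{n}3.png",s["frame"][:,:,::-1]);W=cloud(s)
    c4=[(261,208),(298,218),(335,229),(372,240)] if n=="top" else [(304,266),(324,247),(343,230),(360,213)]
    print(n,[np.median(W[v-4:v+5,u-4:u+5,2]).round(4) for u,v in c4])
E
```

```text
17.1 [0.4646 0.0272 0.2553] Fz [-0.11  0.26 -0.06 -0.31] mean -0.05 z 0.25539
side [np.float64(0.0808), np.float64(0.0806), np.float64(0.0804), np.float64(0.0807)]
top [np.float64(0.0822), np.float64(0.0825), np.float64(0.0823), np.float64(0.0824)]
```

View pics/side3.png

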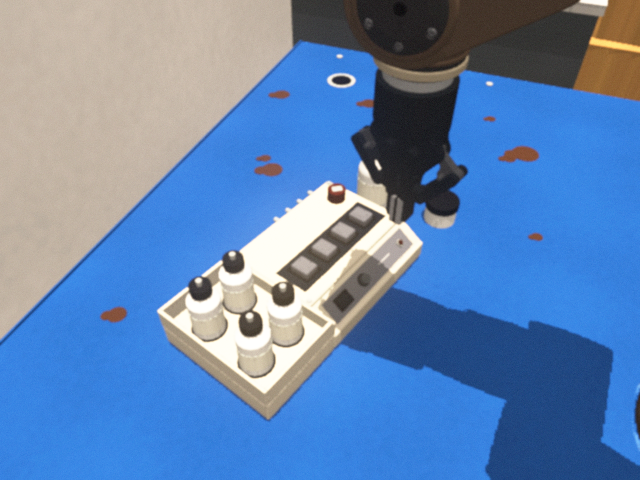

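View pics/top3.png

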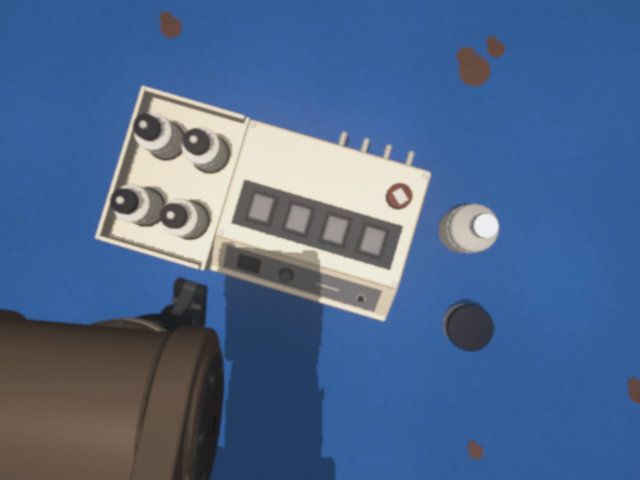

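All four keys now read level at 82 mm from the top camera. The mount (399,196), bottle (470,228) and jar (468,326) are at their starting pixels. The arm is clear at z = 0.255.

```bash
python3 -c "
from bench import ticket
print(ticket.close_job())"
```

```text
the job is handed in; nothing more can be done
None
```

I tapped the keys at places 1 to 4 in order, found that the key at place 1 was the latched one, and pressed it to its firm stop. It came up again, and I handed the job in at about 17 s of the 48 s.

- **Taps:** Key 1 stood firm 3 mm lower than the others, at z = 0.0789 with about 2.3 N. Keys 2, 3 and 4 met the fingertips at about 82 mm and each gave roughly 1 mm at 2.1 to 2.4 N, far short of clicking.
- **Press:** Key 1 bottomed at z = 0.0760 with about 10 N.
- **Last checks:**
  - All four key tops read 82.2 to 82.5 mm from the top camera; key 1 read 79.1 mm at the start.
  - The side camera reads them equally level, but about 1.5 mm lower. That is within the 2 mm calibration.
  - The mount, wash bottle and jar sit at their starting pixels.
  - The arm is clear at z = 0.255 with no measurable force.

No check failed. The interface reports no verdict.

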